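# Slide the stray empty bottle into its gap in the row

### The arm

A 7-joint arm with a two-finger parallel gripper is mounted at the origin on the work surface. World frame = base frame: x ahead of the robot, y to its left, z up, the work surface at z = 0. Lengths are in m, angles in rad, forces in N, time in s.
With the tool pointing down it reaches from about 0.425 to 0.8 m from the base axis. Payload 8.3 kg.
Tool frame: the origin (TCP) lies on the centre line of the jaws, within the pads' length; the fingertips stand robot.tcp_to_tips ahead of it and the grasp point (between the pads) lies 8 mm behind it (robot.tcp_to_tips is the distance from the TCP to the fingertips, in m); y points along the fingers, x is the direction in which the jaws open and shut, and the axes are right-handed (so a half turn about y gives the same grasp; the last joint's range is limited). The gripper opens to 85 mm and grips with 20 to 120 N. Pads are 22 mm wide; open, the fingers measure 114 mm over their backs; the gripper's body (76 mm by 85 mm) begins 54 mm behind the grasp point. The pads swing forward as they close: fully open they stand 13 mm farther back than shut.
Start: joints at [-1.287, 0.383, 0.016, 1.37, -0.006, 1.388, -0.046], TCP at [0.212, 0.588, 0.242] pointing down, gripper open.
Joint ranges: [-2.95, 2.95], [-0.25, 2.06], [-1.52, 1.56], [0.18, 2.33], [-1.44, 4.58], [0.02, 2.06], [-3.01, 3.01]. Speed limits (rad/s): [2.39, 2.39, 3.01, 3.01, 3.14, 3.14, 3.14].

### API

Orientations are given as a rotation vector (axis times angle).
In Python, from workcell import robot, vision, workorder gives the robot as it stands.
- The arm moves only by the tool step_arm, never from a script. Its argument "moves" is a list of rows, each an object of numbers: "rx", "ry", "rz": the turn, a rotation vector about the tool's x, y, z in degrees; "x", "y", "z": the shift along the tool's x, y, z in mm; "claw": the finger opening in mm, from 0 to 85.4. In form: [{"rx": .., "ry": .., "rz": .., "x": .., "y": .., "z": .., "claw": ..}, ...]. A call has 1 to 8 rows; each row is the pose to reach, as a shift and turn from the pose measured when the call began, along the tool's axes at that moment; what a row does not reach only later rows make up. A row lasts 1/10 s, in which the tool goes at most 50 mm and 8.59 degrees, less where a joint would pass 70% of its speed; a pose out of reach is approached as far as the arm can. A call with a gripper value outside its range is refused whole. The fingers move at their own pace and stop on an object; "squeeze" is the grip in N (left out, the last holds). Time passes only in rows, so rows that repeat a pose let the fingers close. It gives the time, the measured TCP pose, the force and the opening at its end, in the units of the state.
- robot.state(): the state, without advancing time (a new reading comes with each control period).
- vision.snapshot(name): name is "scene" or "side" or "wrist"; returns (picture, depth): 400x640x3 uint8, red, green, blue; 400x640 float32, m along the optical axis (not along the pixel's ray), 0 where there is no reading.
- vision.calibration(name): a dict with "intrinsics" (3x3 intrinsics, pixels), "dist_coeffs" ([k1, k2, p1, p2, k3] as OpenCV has them; the pictures are not rectified), "pose" (4x4, takes a point from camera to world coordinates). Camera axes: x right, y down, z forward; pixel columns grow to the right and rows downward; lengths in m; the calibration is good to about 2 mm. A picture is of the moment at which its call begins: read the wrist's pose just before it. calibration takes no time and is no camera call; for the wrist camera it gives the pose at the moment of the call.
- workorder.close_job(): hands the job in, once; it reports no verdict.
The state is a dict: "time_s": time; "joints": joint angles; "dq": joint speeds; "effort": joint torques, N m; "tool_pos": TCP position; "ee_rot": TCP orientation; "contact_force": force on the tool from outside, world axes, zero at the start; "moment": the same for the moment, N m; "opening": opening from 0.0 (shut) to 1.0 (fully open).
Only numpy, scipy, OpenCV 4.12 (cv2) and the standard library are available. Lean on these libraries where they do the work, as an engineer would, in place of code of your own. Each camera call takes 0.05 s, during which the arm holds its last target.

### The job

One empty long-neck bottle has been left standing out on the tiled bench, in front of the low wooden corral where the returned empties wait. Push it gently, low on its body, with the fingertips so that it slides along the tiles upright into the gap between the two bottles in the corral, until it stands right back against the back board. Do not grip it, pick it up or topple it, and leave the two bottles in the corral, the wooden block and the tongs where they are.

Things in the scene. Friction and masses are not known exactly. Their poses are not given: they have to be found in the camera images.
- stray: the bottle to push: empty brown glass long-neck, 250 mm tall, straight round body 58 mm in diameter up to 135 mm, then shoulder and 25 mm neck; 0.2 to 0.45 kg; friction on the tiles about 0.6, so a push above some 40 mm tips it. It stands upright on the open bench on the robot's side of the corral. Origin: centre of its underside, z up its axis; yaw means nothing
- left: a bottle just like it, standing in the corral close to the back board: the left-hand one (+y side of the gap) seen from the robot. Loose; origin at the centre of its underside
- right: a third such bottle, standing in the corral close to the back board: the right-hand one (-y side of the gap). The gap is the space between left and right, whose centres are 148 to 160 mm apart: the stray bottle fits with 16 to 22 mm to spare on each side. Loose; origin at the centre of its underside
- corral: low wooden corral fixed to the bench, no floor, open to the robot: back board and two end cheeks, 70 mm high, timber 18 mm; cheeks reach 70 mm towards the robot, 290 mm apart inside. Origin: at bench level, middle of the back board's front (robot side) face; x points away from the robot, square to the board, y left along it. A bottle touching the board has its centre at x = -29 mm here
- block: bystander: loose plain wooden block 120 x 70 x 45 mm, lying on the bench to one side; origin at the centre of its underside, x along its length
- tongs: bystander: pair of sprung steel tongs lying on the bench to the other side, 245 mm long, 60 mm wide, 16 mm high; origin at bench level near mid-length, x along them towards the open jaws

How it is judged:
By the outcome, as a careful person would: the job done as asked, in the order asked, and still so for the second after the job is handed in, with the robot touching nothing.
It also fails if it takes over 58 s, if anything falls off the work surface, if the arm or the gripper's body presses on something with over 40 N, if the wrist force passes 120 N, or if a joint passes its speed limit or range.

## Working session

There is one attempt and no reset: what is moved stays moved. The work goes in short steps, Python scripts to look and compute and a tool call to move; the robot and the scene stay as the last step left them, time stands still between calls to the robot, and variables do not carry over. Pictures are saved under pics/ and viewed, and the job is handed in when it is done.

Besides the shell and the picture viewer there is one more tool, called after ">>>" as name(argument=value, ...), one argument or row to a line, values as JSON. step_arm: Moves the arm, as the interface text tells. Its arguments: {"type":"object","properties":{"moves":{"type":"array"},"squeeze":{"type":"number"}},"required":["moves"]}

```bash
mkdir -p pics; ls; python3 - <<'E'
from workcell import robot, vision, workorder
import cv2,numpy as np
s=robot.state();print(s, robot.tcp_to_tips)
for n in("scene","side"):
    p,d=vision.snapshot(n);cv2.imwrite(f"pics/{n}0.png",p[:,:,::-1]);np.save(f"pics/{n}0.npy",d)
    c=vision.calibration(n);print(n,c)
E
```

```text
pics
{'time_s': 0.0, 'joints': array([-1.28689409,  0.38426841,  0.01641869,  1.37118038, -0.006296  ,
        1.38822579, -0.04651516]), 'dq': array([ 0.0005948 , -0.00105989,  0.00094068, -0.00058013, -0.00099498,
        0.00011838,  0.00192356]), 'effort': array([ 4.93784137e-04, -6.27589917e+01,  8.44415277e-01, -3.71827519e+01,
        1.65156007e-02,  1.41993386e-02,  6.42984460e-06]), 'tool_pos': array([0.21225507, 0.58732174, 0.24124849]), 'ee_rot': array([-1.35478644, -0.94887441,  0.95156656]), 'contact_force': array([-0.0960492 , -0.19287971,  0.3134324 ]), 'moment': array([ 0.01619853, -0.00470022,  0.00913376]), 'opening': 1.00007606899631} 0.011
scene {'intrinsics': array([[512.31570161,   0.        , 314.87119057],
       [  0.        , 512.31570161, 195.17362061],
       [  0.        ,   0.        ,   1.        ]]), 'dist_coeffs': array([-0.12829751,  0.        ,  0.        ,  0.        ,  0.        ]), 'pose': array([[ 0.34416955,  0.72097302, -0.60145259,  1.29322169],
       [ 0.93890634, -0.26327136,  0.22168235, -0.2852828 ],
       [ 0.00148175, -0.64100397, -0.76753613,  0.9552887 ],
       [ 0.        ,  0.        ,  0.        ,  1.        ]])}
side {'intrinsics': array([[480.94781067,   0.        , 313.04284113],
       [  0.        , 480.94781067, 197.28453777],
       [  0.        ,   0.        ,   1.        ]]), 'dist_coeffs': array([-0.04557801,  0.        ,  0.        ,  0.        ,  0.        ]), 'pose': array([[ 0.77675645,  0.50528164, -0.37595197,  1.03889323],
       [ 0.62976373, -0.61664327,  0.4723862 , -0.58762872],
       [ 0.00685982, -0.60368994, -0.79718968,  1.02633067],
       [ 0.        ,  0.        ,  0.        ,  1.        ]])}
```

View pics/scene0.png

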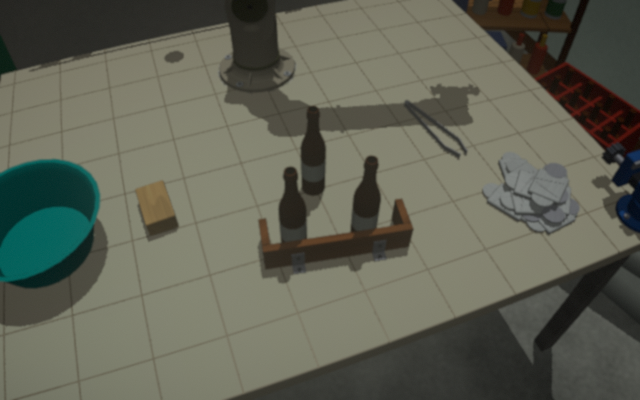

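View pics/side0.png

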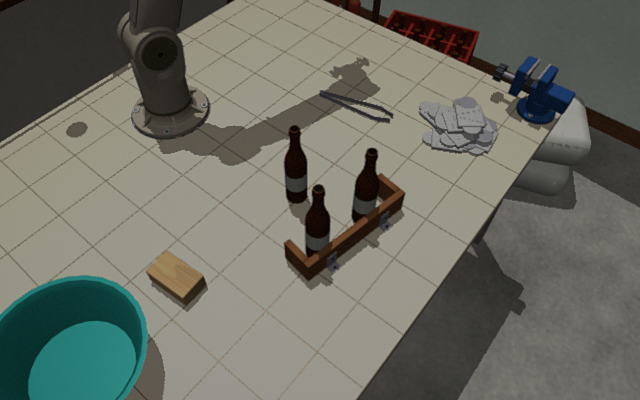

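```bash
python3 - <<'E'
from workcell import robot
from scipy.spatial.transform import Rotation as R
s=robot.state();print(R.from_rotvec(s['ee_rot']).as_matrix().round(3))
E
```

```text
[[ 0.34  -0.001 -0.94 ]
 [ 0.94  -0.002  0.34 ]
 [-0.002 -1.     0.   ]]
```

```bash
cat > h.py <<'E'
import cv2,numpy as np
from workcell import vision
def ray(n,uv,z,c=None):
    c=c or vision.calibration(n)
    q=cv2.undistortPoints(np.float64(uv).reshape(-1,1,2),c['intrinsics'],c['dist_coeffs']).reshape(-1,2)
    d=np.c_[q,np.ones(len(q))]@c['pose'][:3,:3].T;o=c['pose'][:3,3]
    return o+d*((z-o[2])/d[:,2])[:,None]
def cloud(n,d,c=None):
    c=c or vision.calibration(n)
    v,u=np.mgrid[0:400,0:640]
    q=cv2.undistortPoints(np.float64(np.dstack([u,v])).reshape(-1,1,2),c['intrinsics'],c['dist_coeffs']).reshape(-1,2)
    P=np.c_[q,np.ones(len(q))]*d.reshape(-1,1)
    P=P@c['pose'][:3,:3].T+c['pose'][:3,3]
    P[d.ravel()==0]=np.nan
    return P.reshape(400,640,3)
def circ(P,r):
    from scipy.optimize import least_squares
    # fit centre with known radius
    x0=np.median(P,0)
    return least_squares(lambda c:np.hypot(*(P-c).T)-r,x0,loss='soft_l1',f_scale=.002).x
E
cat > find.py <<'E'
from h import *
import sys
t=sys.argv[1]
for n in("scene","side"):
    d=np.load(f"pics/{n}{t}.npy");im=cv2.imread(f"pics/{n}{t}.png")
    P=cloud(n,d);C=vision.calibration(n)['pose'][:3,3]
    tall=(P[...,2]>.085)&(P[...,2]<.27)&(P[...,0]>.3)&(P[...,0]<.95)&(np.abs(P[...,1])<.45)
    # bottles: dark
    k,lab,st,ce=cv2.connectedComponentsWithStats(tall.astype(np.uint8))
    for i in range(1,k):
        if st[i,4]<100: continue
        Q=P[lab==i]
        B=Q[(Q[:,2]>.09)&(Q[:,2]<.13)]
        if len(B)<10: print(n,'comp',st[i],Q.mean(0));continue
        x0=B[:,:2].mean(0);v=x0-C[:2];x0=x0+.02*v/np.linalg.norm(v)
        from scipy.optimize import least_squares
        c=least_squares(lambda c:np.hypot(*(B[:,:2]-c).T)-.029,x0,loss='soft_l1',f_scale=.002)
        print(n,st[i],'c',c.x.round(4),'rms',np.sqrt((c.fun**2).mean()).round(4),'zmax',Q[:,2].max().round(3))
E
python3 find.py 0
python3 - <<'E'
from h import *
for n in("scene","side"):
    d=np.load(f"pics/{n}0.npy");P=cloud(n,d)
    im=cv2.imread(f"pics/{n}0.png");hsv=cv2.cvtColor(im,cv2.COLOR_BGR2HSV)
    z=P[...,2]
    m=(z>.058)&(z<.078)&(P[...,0]>.4)&(P[...,0]<1)&(np.abs(P[...,1])<.35)&(hsv[...,1]>90)
    print(n,m.sum()); Q=P[m]; print(cv2.minAreaRect(np.float32(Q[:,:2]*1000)), Q.mean(0))
    m2=(z>.03)&(z<.055)&(P[...,1]<-.2)|(z>.03)&(z<.055)&(P[...,1]>.2)
    o=im.copy();o[m]=(0,255,0);o[m2]=(255,0,255);cv2.imwrite(f"pics/m_{n}.png",o)
E
```

```text
scene [ 300  106   26   67 1220] c [ 0.5172 -0.0055] rms 0.0012 zmax 0.253
scene [ 352  156   29   68 1355] c [0.694  0.0498] rms 0.001 zmax 0.253
scene [ 278  167   29   68 1372] c [ 0.6678 -0.1057] rms 0.001 zmax 0.253
side [284 125  24  60 992] c [ 0.5166 -0.0021] rms 0.0012 zmax 0.253
side [354 148  25  59 988] c [0.6928 0.0528] rms 0.0013 zmax 0.255
side [ 305  184   26   60 1095] c [ 0.6672 -0.1024] rms 0.0009 zmax 0.254
scene 1695
((691.8261108398438, -16.4464111328125), (323.4700012207031, 88.94686889648438), 79.98863220214844) [ 0.71711419 -0.02060613  0.0681892 ]
side 1476
((688.9661254882812, -14.849639892578125), (326.7238464355469, 90.20109558105469), 80.35745239257812) [ 0.70968094 -0.03194838  0.06883064]
```

```bash
cat > go.py <<'E'
# usage: go.py x y z heading_deg tilt_deg -> row from present pose
import sys,numpy as np
from workcell import robot
from scipy.spatial.transform import Rotation as R
def run(x,y,z,h,t):
    s=robot.state();R0=R.from_rotvec(s['ee_rot']).as_matrix();h,t=np.radians([h,t])
    p=np.array([np.cos(h),np.sin(h),0]);yy=np.sin(t)*p-np.cos(t)*np.array([0,0,1]);xx=np.array([-np.sin(h),np.cos(h),0])
    R1=np.c_[xx,yy,np.cross(xx,yy)]
    rv=np.degrees(R.from_matrix(R0.T@R1).as_rotvec());d=R0.T@(np.array([x,y,z])-s['tool_pos'])*1000
    print('t',s['time_s'],'pos',s['tool_pos'].round(4),'F',s['contact_force'].round(2),'op',round(s['opening'],3),'q',s['joints'].round(2))
    print('r',rv.round(1),'xyz',d.round(1),'rows>=',max(np.linalg.norm(d)/50,np.linalg.norm(rv)/8.59).round(1))
run(*map(float,sys.argv[1:6]))
E
python3 go.py .38 .25 .26 -8 40
python3 go.py .40 .01 .22 -8 45
```

```text
t 0.1 pos [0.2122 0.5874 0.2414] F [ 0.72 -0.16  0.15] op 0.995 q [-1.29  0.38  0.02  1.37 -0.01  1.39 -0.05]
r [-39.9 -11.3  -4.2] xyz [-260.3  -18.2 -272.4] rows>= 7.5
t 0.1 pos [0.2122 0.5874 0.2414] F [ 0.72 -0.16  0.15] op 0.995 q [-1.29  0.38  0.02  1.37 -0.01  1.39 -0.05]
r [-44.8 -11.2  -4.8] xyz [-479.2   22.2 -372.8] rows>= 12.2
```

>>> step_arm(
  moves=[
    {"rx":-40,"ry":-11,"rz":-4,"x":-260,"y":-18,"z":-272,"claw":36},
    {"rx":-40,"ry":-11,"rz":-4,"x":-260,"y":-18,"z":-272,"claw":36},
    {"rx":-40,"ry":-11,"rz":-4,"x":-260,"y":-18,"z":-272,"claw":36},
    {"rx":-40,"ry":-11,"rz":-4,"x":-260,"y":-18,"z":-272,"claw":36},
    {"rx":-40,"ry":-11,"rz":-4,"x":-260,"y":-18,"z":-272,"claw":36},
    {"rx":-40,"ry":-11,"rz":-4,"x":-260,"y":-18,"z":-272,"claw":36},
    {"rx":-40,"ry":-11,"rz":-4,"x":-260,"y":-18,"z":-272,"claw":36},
    {"rx":-40,"ry":-11,"rz":-4,"x":-260,"y":-18,"z":-272,"claw":36},
  ],
)

```text
time_s: 0.9
tool_pos: [0.3805, 0.2465, 0.2592]
ee_rot: [-1.808, -1.554, 0.727]
contact_force: [-1.0, 0.8, -0.5]
opening: 0.417
```

```bash
python3 go.py .38 .25 .26 -8 40; python3 go.py .40 .01 .22 -8 45
```

```text
t 0.9 pos [0.3805 0.2465 0.2592] F [-0.97  0.79 -0.45] op 0.417 q [-1.32 -0.25  0.14  2.19  0.8   1.15 -0.08]
r [ 0.1 -0.3 -0.5] xyz [ 3.3 -1.3  0.3] rows>= 0.1
t 0.9 pos [0.3805 0.2465 0.2592] F [-0.97  0.79 -0.45] op 0.417 q [-1.32 -0.25  0.14  2.19  0.8   1.15 -0.08]
r [-4.9 -0.3 -0.5] xyz [-230.9   65.5  -16. ] rows>= 4.8
```

```bash
python3 go.py .43 .01 .20 -8 40
```

```text
t 0.9 pos [0.3805 0.2465 0.2592] F [-0.97  0.79 -0.45] op 0.417 q [-1.32 -0.25  0.14  2.19  0.8   1.15 -0.08]
r [ 0.1 -0.3 -0.5] xyz [-226.4   99.9  -25.8] rows>= 5.0
```

>>> step_arm(
  moves=[
    {"x":-226,"y":100,"z":-26},
    {"x":-226,"y":100,"z":-26},
    {"x":-226,"y":100,"z":-26},
    {"x":-226,"y":100,"z":-26},
    {"x":-226,"y":100,"z":-26},
    {"x":-226,"y":100,"z":-26},
    {"x":-226,"y":100,"z":-26},
  ],
)

```text
$.moves[0]: bad value
```

```bash
python3 go.py .43 .01 .20 -8 40; python3 go.py .43 .008 .027 -8 40
```

```text
t 0.9 pos [0.3805 0.2465 0.2592] F [-0.97  0.79 -0.45] op 0.417 q [-1.32 -0.25  0.14  2.19  0.8   1.15 -0.08]
r [ 0.1 -0.3 -0.5] xyz [-226.4   99.9  -25.8] rows>= 5.0
t 0.9 pos [0.3805 0.2465 0.2592] F [-0.97  0.79 -0.45] op 0.417 q [-1.32 -0.25  0.14  2.19  0.8   1.15 -0.08]
r [ 0.1 -0.3 -0.5] xyz [-227.9  232.5   85.3] rows>= 6.7
```

All keys are needed.

>>> step_arm(
  moves=[
    {"rx":0,"ry":0,"rz":0,"x":-226,"y":100,"z":-26,"claw":36},
    {"rx":0,"ry":0,"rz":0,"x":-226,"y":100,"z":-26,"claw":36},
    {"rx":0,"ry":0,"rz":0,"x":-226,"y":100,"z":-26,"claw":36},
    {"rx":0,"ry":0,"rz":0,"x":-226,"y":100,"z":-26,"claw":36},
    {"rx":0,"ry":0,"rz":0,"x":-226,"y":100,"z":-26,"claw":36},
    {"rx":0,"ry":0,"rz":0,"x":-226,"y":100,"z":-26,"claw":36},
    {"rx":0,"ry":0,"rz":0,"x":-226,"y":100,"z":-26,"claw":36},
  ],
)

```text
time_s: 1.6
tool_pos: [0.4543, 0.1238, 0.1989]
ee_rot: [-1.81, -1.532, 0.746]
contact_force: [0.3, 1.9, -0.5]
opening: 0.419
```

```bash
python3 go.py .43 .01 .20 -8 40; python3 go.py .43 .008 .027 -8 40
```

```text
t 1.6 pos [0.4543 0.1238 0.1989] F [ 0.3   1.86 -0.47] op 0.419 q [-0.39 -0.25 -0.27  2.33  0.7   0.7   0.28]
r [-0.8 -0.2 -1.4] xyz [-116.3   -3.2    5.2] rows>= 2.3
t 1.6 pos [0.4543 0.1238 0.1989] F [ 0.3   1.86 -0.47] op 0.419 q [-0.39 -0.25 -0.27  2.33  0.7   0.7   0.28]
r [-0.8 -0.2 -1.4] xyz [-115.5  131.1  114.2] rows>= 4.2
```

```bash
python3 - <<'E'
from h import *
print(ray('scene',[(406,103),(465,155)],.01).round(3), ray('side',[(320,93),(392,119)],.01).round(3), ray('scene',[(138,190),(176,228)],.04).round(3))
E
python3 go.py .43 .10 .06 -8 40
```

```text
[[0.32  0.351 0.01 ]
 [0.559 0.402 0.01 ]] [[0.315 0.352 0.01 ]
 [0.557 0.398 0.01 ]] [[ 0.416 -0.411  0.04 ]
 [ 0.559 -0.345  0.04 ]]
t 1.6 pos [0.4543 0.1238 0.1989] F [ 0.3   1.86 -0.47] op 0.419 q [-0.39 -0.25 -0.27  2.33  0.7   0.7   0.28]
r [-0.8 -0.2 -1.4] xyz [-25.2  95.3 103.7] rows>= 2.9
```

Tongs are far off. I'll go down here, clear of the stray, then move in behind it.

>>> step_arm(
  moves=[
    {"rx":-1,"ry":0,"rz":-1,"x":-12,"y":95,"z":104,"claw":36},
    {"rx":-1,"ry":0,"rz":-1,"x":-12,"y":95,"z":104,"claw":36},
    {"rx":-1,"ry":0,"rz":-1,"x":-12,"y":95,"z":104,"claw":36},
    {"rx":-1,"ry":0,"rz":-1,"x":-12,"y":95,"z":104,"claw":36},
    {"rx":-1,"ry":0,"rz":-1,"x":-12,"y":95,"z":104,"claw":36},
  ],
)

```text
time_s: 2.1
tool_pos: [0.4653, 0.1336, 0.1669]
ee_rot: [-1.821, -1.545, 0.74]
contact_force: [0.4, 0.9, 0.5]
opening: 0.421
```

```bash
python3 go.py .42 .01 .06 -8 40; python3 go.py .43 .008 .027 -8 40
```

```text
t 2.1 pos [0.4653 0.1336 0.1669] F [0.45 0.89 0.5 ] op 0.421 q [ 0.45 -0.25 -1.03  2.33  0.57  0.5   0.36]
r [ 0.  -0.  -1.4] xyz [-127.1   67.2   89.9] rows>= 3.4
t 2.1 pos [0.4653 0.1336 0.1669] F [0.45 0.89 0.5 ] op 0.421 q [ 0.45 -0.25 -1.03  2.33  0.57  0.5   0.36]
r [ 0.  -0.  -1.4] xyz [-126.9   99.   103.3] rows>= 3.8
```

```bash
cat > kin.py <<'E'
import numpy as np, itertools
from scipy.optimize import least_squares
from scipy.spatial.transform import Rotation as R
Q=np.array([[-1.28689,.38427,.01642,1.37118,-.0063,1.38823,-.04652],[-1.32,-.25,.14,2.19,.8,1.15,-.08],[-.39,-.25,-.27,2.33,.7,.7,.28],[.45,-.25,-1.03,2.33,.57,.5,.36]])
P=np.array([[.2122,.5873,.2412],[.3805,.2465,.2592],[.4543,.1238,.1989],[.4653,.1336,.1669]])
W=np.array([[-1.35478644,-.94887441,.95156656],[-1.808,-1.554,.727],[-1.81,-1.532,.746],[-1.821,-1.545,.74]])
def fk(q,s,p):
    h,L1,L2,L3,b,e1,e2,tw,e3=p; q=q*s
    T=R.from_euler('z',b+q[0])*R.from_euler('y',q[1]); x=np.array([0,0,h])
    x=x+T.apply([0,0,L1]); T=T*R.from_euler('z',q[2]); x=x+T.apply([e1,0,0])
    T=T*R.from_euler('y',q[3]); x=x+T.apply([e2,0,L2]); T=T*R.from_euler('z',q[4])*R.from_euler('y',q[5])
    x=x+T.apply([e3,0,0]);T=T*R.from_euler('z',q[6]+tw); x=x+T.apply([0,0,L3])
    # tool: y along +z flange
    T=T*R.from_matrix(np.array([[1,0,0],[0,0,-1],[0,1,0]]).T) 
    return x,T
def res(p,s):
    o=[]
    for q,x,w in zip(Q,P,W):
        X,T=fk(q,s,p);o+=list(X-x)+list(.3*(T.inv()*R.from_rotvec(w)).as_rotvec())
    return np.array(o)
if __name__=="__main__":
    out=[]
    for ss in itertools.product([1,-1],repeat=4):
        s=np.array([ss[0],1,ss[1],1,ss[2],1,ss[3]])
        for tw in(0,1.57,3.14,-1.57):
          for b in (0,2.5):
            r=least_squares(res,[.3,.4,.4,.25,b,0,0,tw,0],args=(s,))
            out.append((r.cost,s,r.x))
    out.sort(key=lambda a:a[0])
    for o in out[:3]:print(o[0],o[1],o[2].round(3))
E
python3 kin.py
```

```text
0.8615530653116229 [-1  1 -1  1 -1  1 -1] [-0.364 -0.356 -0.374 -0.582  3.105  0.13  -0.342  0.044  0.305]
0.8615530655167679 [-1  1 -1  1 -1  1 -1] [-0.364 -0.356 -0.374 -0.582  3.105  0.13  -0.342  0.044  0.305]
0.8615530657342768 [-1  1 -1  1 -1  1 -1] [-0.364 -0.356 -0.374 -0.582  3.105  0.13  -0.342  0.044  0.305]
```

```bash
sed -i 's/\]\]).T) /]]))/' kin.py; python3 kin.py
```

```text
0.000230274934628301 [-1  1 -1  1 -1  1 -1] [ 0.338  0.443  0.47   0.381 -0.037 -0.016  0.048 -3.172 -0.022]
0.00023027493462830505 [-1  1 -1  1 -1  1 -1] [ 0.338  0.443  0.47   0.381 -0.037 -0.016  0.048 -3.172 -0.022]
0.00023027493462834847 [-1  1 -1  1 -1  1 -1] [ 0.338  0.443  0.47   0.381 -0.037 -0.016  0.048  3.111 -0.022]
```

```bash
cat > ik.py <<'E'
from kin import *
s=np.array([-1,1,-1,1,-1,1,-1]);p=np.array([.338,.443,.47,.381,-.037,-.016,.048,-3.172,-.022])
lo=np.array([-2.95,-.25,-1.52,.18,-1.44,.02,-3.01]);hi=np.array([2.95,2.06,1.56,2.33,4.58,2.06,3.01])
def ik(x,y,z,h,t,q0=None):
    h,t=np.radians([h,t]);pp=np.array([np.cos(h),np.sin(h),0]);yy=np.sin(t)*pp-np.cos(t)*np.array([0,0,1]);xx=np.array([-np.sin(h),np.cos(h),0])
    T1=R.from_matrix(np.c_[xx,yy,np.cross(xx,yy)]);X1=np.array([x,y,z])
    def f(q):
        X,T=fk(q,s,p);return np.r_[(X-X1)*10,3*(T.inv()*T1).as_rotvec(),.005*(q-q0)]
    q0=np.array([0,.3,0,1.9,0,1.,0]) if q0 is None else q0
    r=least_squares(f,q0,bounds=(lo,hi));X,T=fk(r.x,s,p)
    print((x,y,z),'err mm',(1000*np.linalg.norm(X-X1)).round(1),'deg',np.degrees((T.inv()*T1).magnitude()).round(1),'q',r.x.round(2));return r.x
ik(.50,.16,.20,-45,35);ik(.471,.1,.027,-45,35);ik(.471,.042,.027,-45,35);ik(.489,.024,.027,-45,35);ik(.54,-.01,.027,-30,35);ik(.60,-.018,.027,-8,35);ik(.646,-.0216,.027,-8,35)
E
python3 ik.py;  python3 go.py .50 .16 .20 -45 35
```

```text
(0.5, 0.16, 0.2) err mm 0.0 deg 0.0 q [-0.49  0.16 -0.29  1.9   0.73  1.17 -0.31]
(0.471, 0.1, 0.027) err mm 0.0 deg 0.0 q [-0.6   0.39 -0.09  2.13  0.97  0.8  -0.65]
(0.471, 0.042, 0.027) err mm 0.0 deg 0.0 q [-0.49  0.34 -0.06  2.2   1.05  0.72 -0.62]
(0.489, 0.024, 0.027) err mm 0.0 deg 0.0 q [-0.47  0.35 -0.02  2.19  1.06  0.68 -0.57]
(0.54, -0.01, 0.027) err mm 0.0 deg 0.0 q [-0.31  0.34  0.06  2.21  1.29  0.4  -0.38]
(0.6, -0.018, 0.027) err mm 0.0 deg 0.0 q [-0.01  0.39  0.    2.14  1.58  0.07 -0.13]
(0.646, -0.0216, 0.027) err mm 0.0 deg 0.0 q [-0.16  0.47  0.15  2.06  0.78  0.02  0.62]
t 2.1 pos [0.4653 0.1336 0.1669] F [0.45 0.89 0.5 ] op 0.421 q [ 0.45 -0.25 -1.03  2.33  0.57  0.5   0.36]
r [ 5.2 29.3 21.2] xyz [ 30.9  -6.3 -44.8] rows>= 4.2
```

>>> step_arm(
  moves=[
    {"rx":5,"ry":29,"rz":21,"x":31,"y":-6,"z":-45,"claw":40},
    {"rx":5,"ry":29,"rz":21,"x":31,"y":-6,"z":-45,"claw":40},
    {"rx":5,"ry":29,"rz":21,"x":31,"y":-6,"z":-45,"claw":40},
    {"rx":5,"ry":29,"rz":21,"x":31,"y":-6,"z":-45,"claw":40},
    {"rx":5,"ry":29,"rz":21,"x":31,"y":-6,"z":-45,"claw":40},
    {"rx":5,"ry":29,"rz":21,"x":31,"y":-6,"z":-45,"claw":40},
    {"rx":5,"ry":29,"rz":21,"x":31,"y":-6,"z":-45,"claw":40},
  ],
)

```text
time_s: 2.8
tool_pos: [0.5001, 0.1609, 0.1992]
ee_rot: [-2.046, -0.86, 0.447]
contact_force: [-0.7, -0.9, 0.6]
opening: 0.472
```

```bash
cat >> ik.py <<'E'
print()
ik(.57,-.012,.027,-30,33);ik(.60,-.015,.027,-27,33);ik(.64,-.018,.027,-25,33);ik(.648,-.012,.027,-22,30)
E
python3 ik.py|tail -4;  python3 go.py .50 .16 .20 -45 35; python3 go.py .465 .11 .03 -45 35
```

```text
(0.57, -0.012, 0.027) err mm 0.0 deg 0.0 q [-0.36  0.38  0.15  2.13  1.06  0.36 -0.14]
(0.6, -0.015, 0.027) err mm 0.0 deg 0.0 q [-0.38  0.42  0.21  2.08  0.97  0.3   0.01]
(0.64, -0.018, 0.027) err mm 0.0 deg 0.0 q [-0.35  0.48  0.22  2.    0.85  0.27  0.19]
(0.648, -0.012, 0.027) err mm 0.0 deg 0.0 q [-0.2   0.47  0.07  1.96  0.71  0.31  0.42]
t 2.8 pos [0.5001 0.1609 0.1992] F [-0.68 -0.91  0.65] op 0.472 q [ 0.28  0.35 -1.22  1.9   0.96  1.38 -0.47]
r [0.1 0.5 0.4] xyz [-0.7 -0.3 -0.9] rows>= 0.1
t 2.8 pos [0.5001 0.1609 0.1992] F [-0.68 -0.91  0.65] op 0.472 q [ 0.28  0.35 -1.22  1.9   0.96  1.38 -0.47]
r [0.1 0.5 0.4] xyz [-61.  144.5  88.7] rows>= 3.6
```

>>> step_arm(
  moves=[
    {"rx":0,"ry":0,"rz":0,"x":-61,"y":144,"z":89,"claw":40},
    {"rx":0,"ry":0,"rz":0,"x":-61,"y":144,"z":89,"claw":40},
    {"rx":0,"ry":0,"rz":0,"x":-61,"y":144,"z":89,"claw":40},
    {"rx":0,"ry":0,"rz":0,"x":-61,"y":144,"z":89,"claw":40},
    {"rx":0,"ry":0,"rz":0,"x":-61,"y":144,"z":89,"claw":40},
  ],
)

```text
time_s: 3.3
tool_pos: [0.4615, 0.107, 0.0275]
ee_rot: [-2.047, -0.858, 0.456]
contact_force: [-0.2, 0.5, -0.6]
opening: 0.47
```

```bash
python3 go.py .47 .043 .027 -45 35;python3 - <<'E'
from workcell import robot, vision, workorder
import cv2,numpy as np
for n in("scene","side"):
    p,d=vision.snapshot(n);cv2.imwrite(f"pics/{n}1.png",p[:,:,::-1]);np.save(f"pics/{n}1.npy",d)
E
```

```text
t 3.3 pos [0.4615 0.107  0.0275] F [-0.24  0.47 -0.55] op 0.47 q [ 0.18  0.54 -1.05  2.18  1.24  1.19 -0.83]
r [0.  0.8 0.1] xyz [-39.9  29.8 -41.1] rows>= 1.3
```

View pics/side1.png

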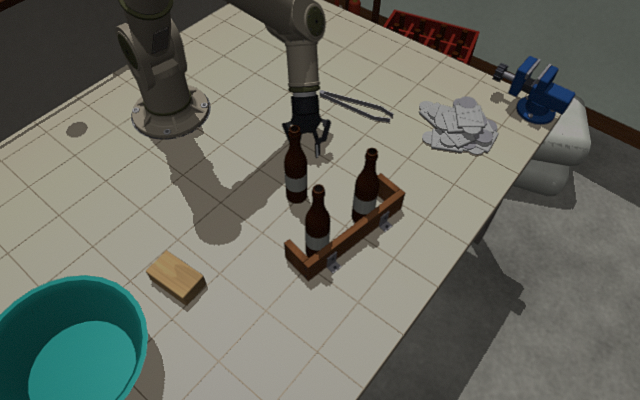

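View pics/scene1.png

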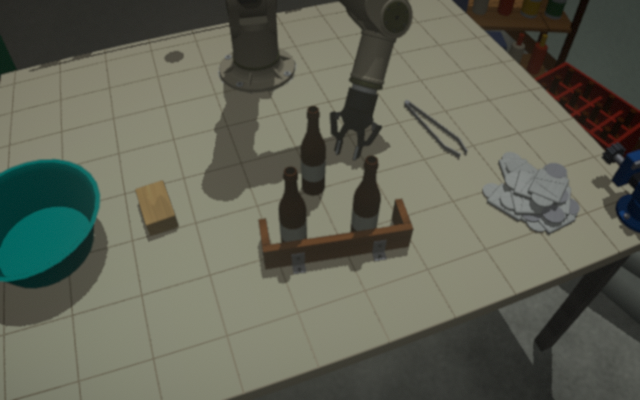

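>>> step_arm(
  moves=[
    {"rx":0,"ry":1,"rz":0,"x":-20,"y":15,"z":-20,"claw":40},
    {"rx":0,"ry":1,"rz":0,"x":-40,"y":30,"z":-41,"claw":40},
    {"rx":0,"ry":1,"rz":0,"x":-40,"y":30,"z":-41,"claw":40},
  ],
)

```text
time_s: 3.7
tool_pos: [0.4748, 0.0423, 0.0329]
ee_rot: [-2.052, -0.849, 0.424]
contact_force: [-0.1, -0.2, 1.1]
opening: 0.471
```

```bash
cat > look.py <<'E'
from workcell import vision
import cv2,numpy as np,sys
t=sys.argv[1]
for n in("scene","side"):
    p,d=vision.snapshot(n);cv2.imwrite(f"pics/{n}{t}.png",p[:,:,::-1]);np.save(f"pics/{n}{t}.npy",d)
a=cv2.resize(cv2.imread(f"pics/scene{t}.png")[80:280,220:480],None,fx=1.5,fy=2)[:400]
a=cv2.resize(cv2.imread(f"pics/scene{t}.png")[80:280,220:420],(400,400));b=cv2.resize(cv2.imread(f"pics/side{t}.png")[80:280,230:430],(400,400))
cv2.imwrite(f"pics/both{t}.png",np.hstack([a,b]))
E
python3 look.py 2; python3 find.py 2; python3 go.py .489 .024 .027 -45 35
```

```text
scene [ 300   47   73  127 4165] c [0.4761 0.0554] rms 0.0392 zmax 0.27
scene [ 351  156   30   68 1357] c [0.6939 0.0499] rms 0.001 zmax 0.253
scene [ 278  167   29   69 1372] c [ 0.6679 -0.1058] rms 0.001 zmax 0.253
side [ 269   62   51  123 3308] c [0.4672 0.0522] rms 0.0445 zmax 0.27
side [354 148  25  59 991] c [0.6928 0.0528] rms 0.0011 zmax 0.255
side [ 305  184   26   60 1098] c [ 0.667  -0.1025] rms 0.0009 zmax 0.254
t 3.8 pos [0.4749 0.0462 0.0329] F [0.46 0.11 1.04] op 0.469 q [ 0.35  0.46 -1.04  2.24  1.27  1.07 -0.77]
r [ 0.3 -0.6  0.5] xyz [ -5.7  19.6 -17.6] rows>= 0.5
```

View pics/both2.png

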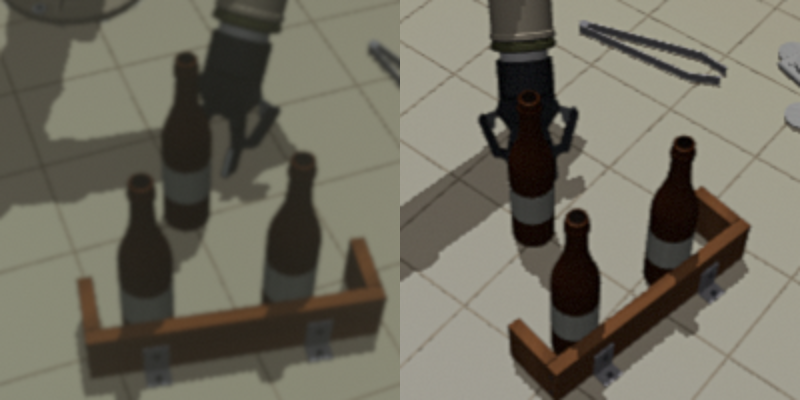

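```bash
cat > stray.py <<'E'
from h import *
import sys
from scipy.optimize import least_squares
t=sys.argv[1];g=np.array([float(sys.argv[2]),float(sys.argv[3])])
for n in("scene","side"):
    d=np.load(f"pics/{n}{t}.npy");P=cloud(n,d).reshape(-1,3);C=vision.calibration(n)['pose'][:3,3]
    v=g-C[:2];v/=np.linalg.norm(v)
    for nm,a,b,r in(('neck',.2,.24,.0125),('body',.05,.125,.029)):
        B=P[(P[:,2]>a)&(P[:,2]<b)];B=B[np.linalg.norm(B[:,:2]-g,axis=1)<(.03 if r<.02 else .05),:2]
        B=B[((B-g)@v)<.006]
        x0=np.median(B,0)+r*.7*v
        c=least_squares(lambda c:np.hypot(*(B-c).T)-r,x0,loss='soft_l1',f_scale=.002)
        print(n,nm,len(B),c.x.round(4),'rms',np.sqrt((c.fun**2).mean()).round(4))
E
python3 stray.py 0 .517 -.004; python3 stray.py 2 .517 -.004;python3 go.py .496 .017 .027 -45 35
```

```text
scene neck 182 [ 0.5177 -0.0057] rms 0.0013
scene body 539 [ 0.5173 -0.0055] rms 0.0012
side neck 132 [ 0.517  -0.0026] rms 0.0013
side body 427 [ 0.5168 -0.0021] rms 0.0012
scene neck 182 [ 0.5175 -0.0056] rms 0.0014
scene body 544 [ 0.5175 -0.0056] rms 0.0012
side neck 136 [ 0.5171 -0.0025] rms 0.0014
side body 423 [ 0.5169 -0.0019] rms 0.0012
t 3.8 pos [0.4749 0.0462 0.0329] F [0.46 0.11 1.04] op 0.469 q [ 0.35  0.46 -1.04  2.24  1.27  1.07 -0.77]
r [ 0.3 -0.6  0.5] xyz [ -5.7  25.3 -25.7] rows>= 0.7
```

>>> step_arm(
  moves=[
    {"rx":0,"ry":0,"rz":0,"x":-3,"y":6,"z":-3,"claw":40},
    {"rx":0,"ry":0,"rz":0,"x":-5,"y":9,"z":-6,"claw":40},
    {"rx":0,"ry":0,"rz":0,"x":-6,"y":12,"z":-10,"claw":40},
    {"rx":0,"ry":0,"rz":0,"x":-6,"y":15,"z":-13,"claw":40},
    {"rx":0,"ry":0,"rz":0,"x":-6,"y":18,"z":-16,"claw":40},
    {"rx":0,"ry":0,"rz":0,"x":-6,"y":20,"z":-19,"claw":40},
    {"rx":0,"ry":0,"rz":0,"x":-6,"y":22,"z":-22,"claw":40},
    {"rx":0,"ry":0,"rz":0,"x":-6,"y":25,"z":-26,"claw":40},
  ],
)

```text
time_s: 4.6
tool_pos: [0.4959, 0.0169, 0.0273]
ee_rot: [-2.048, -0.854, 0.425]
contact_force: [-2.5, 1.1, 1.1]
opening: 0.469
```

```bash
python3 look.py 3; python3 stray.py 3 .52 -.008;python3 go.py .52 .01 .027 -40 35
```

```text
scene neck 178 [ 0.5212 -0.0088] rms 0.0015
scene body 552 [ 0.521  -0.0086] rms 0.0012
side neck 141 [ 0.5217 -0.0068] rms 0.0016
side body 413 [ 0.521  -0.0058] rms 0.0013
t 4.7 pos [0.4962 0.0163 0.0275] F [-0.84  0.56  0.76] op 0.468 q [ 0.4   0.47 -1.    2.23  1.32  1.02 -0.72]
r [ 0.3 -4.7 -2.4] xyz [ 12.4  12.8 -16.9] rows>= 0.6
```

View pics/both3.png

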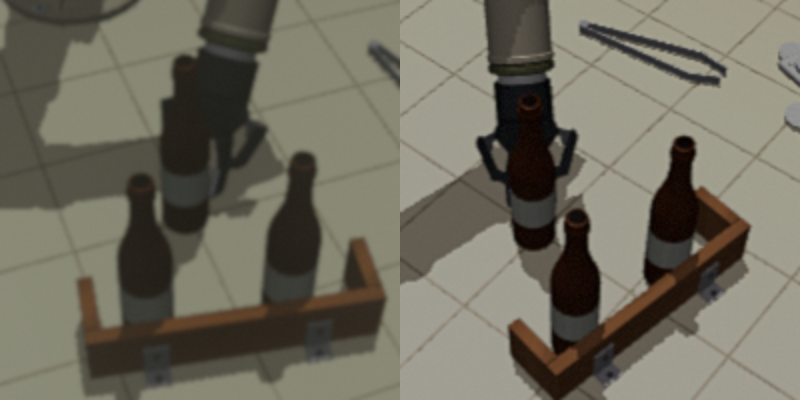

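```bash
python3 go.py .5186 .0062 .027 -40 35
```

```text
t 4.7 pos [0.4962 0.0163 0.0275] F [-0.84  0.56  0.76] op 0.468 q [ 0.4   0.47 -1.    2.23  1.32  1.02 -0.72]
r [ 0.3 -4.7 -2.4] xyz [  8.7  13.7 -18.4] rows>= 0.6
```

>>> step_arm(
  moves=[
    {"rx":0,"ry":-0.6,"rz":-0.3,"x":1,"y":1.7,"z":-2.3,"claw":40},
    {"rx":0,"ry":-1.2,"rz":-0.6,"x":2.2,"y":3.4,"z":-4.6,"claw":40},
    {"rx":0,"ry":-1.8,"rz":-0.9,"x":3.3,"y":5.1,"z":-6.9,"claw":40},
    {"rx":0,"ry":-2.4,"rz":-1.2,"x":4.4,"y":6.8,"z":-9.2,"claw":40},
    {"rx":0,"ry":-3,"rz":-1.5,"x":5.5,"y":8.5,"z":-11.5,"claw":40},
    {"rx":0,"ry":-3.5,"rz":-1.8,"x":6.5,"y":10.3,"z":-13.8,"claw":40},
    {"rx":0,"ry":-4.1,"rz":-2.1,"x":7.6,"y":12,"z":-16.1,"claw":40},
    {"rx":0,"ry":-4.7,"rz":-2.4,"x":8.7,"y":13.7,"z":-18.4,"claw":40},
  ],
)

```text
time_s: 5.5
tool_pos: [0.5188, 0.0061, 0.027]
ee_rot: [-2.021, -0.944, 0.488]
contact_force: [-2.0, 0.6, 1.7]
opening: 0.47
```

```bash
python3 look.py 4; python3 stray.py 4 .545 -.015;python3 go.py .546 -.0022 .027 -33 35
```

```text
scene neck 178 [ 0.5463 -0.0176] rms 0.0014
scene body 560 [ 0.5458 -0.0175] rms 0.0012
side neck 139 [ 0.5463 -0.0147] rms 0.0013
side body 415 [ 0.5458 -0.0141] rms 0.0011
t 5.6 pos [0.519  0.0059 0.0271] F [-0.07  0.05  0.06] op 0.473 q [ 0.45  0.47 -0.99  2.22  1.38  0.96 -0.61]
r [ 0.3 -5.7 -4. ] xyz [ 11.2  15.1 -21. ] rows>= 0.8
```

>>> step_arm(
  moves=[
    {"rx":0,"ry":-0.7,"rz":-0.5,"x":1.4,"y":1.9,"z":-2.6,"claw":40},
    {"rx":0,"ry":-1.4,"rz":-1,"x":2.8,"y":3.8,"z":-5.2,"claw":40},
    {"rx":0,"ry":-2.1,"rz":-1.5,"x":4.2,"y":5.7,"z":-7.9,"claw":40},
    {"rx":0,"ry":-2.8,"rz":-2,"x":5.6,"y":7.6,"z":-10.5,"claw":40},
    {"rx":0,"ry":-3.5,"rz":-2.5,"x":7,"y":9.5,"z":-13.1,"claw":40},
    {"rx":0,"ry":-4.2,"rz":-3,"x":8.4,"y":11.4,"z":-15.7,"claw":40},
    {"rx":0,"ry":-5,"rz":-3.5,"x":9.8,"y":13.2,"z":-18.4,"claw":40},
    {"rx":0,"ry":-5.7,"rz":-4,"x":11.2,"y":15.1,"z":-21,"claw":40},
  ],
)

```text
time_s: 6.4
tool_pos: [0.5463, -0.0023, 0.0269]
ee_rot: [-1.972, -1.072, 0.554]
contact_force: [-1.8, 0.8, 1.6]
opening: 0.469
```

```bash
python3 look.py 5; python3 stray.py 5 .575 -.02;python3 go.py .5795 -.0078 .027 -28 35
```

```text
scene neck 181 [ 0.5763 -0.0226] rms 0.0012
scene body 558 [ 0.5757 -0.0225] rms 0.0011
side neck 141 [ 0.5758 -0.02  ] rms 0.0014
side body 245 [ 0.5754 -0.0191] rms 0.0011
t 6.5 pos [ 0.5465 -0.0025  0.027 ] F [ 0.24  0.65 -0.63] op 0.469 q [ 0.52  0.47 -0.98  2.22  1.46  0.86 -0.49]
r [ 0.4 -4.1 -2.9] xyz [ 13.6  17.7 -24.9] rows>= 0.7
```

>>> step_arm(
  moves=[
    {"rx":0,"ry":-0.5,"rz":-0.4,"x":1.7,"y":2.2,"z":-3.1,"claw":40},
    {"rx":0,"ry":-1,"rz":-0.7,"x":3.4,"y":4.4,"z":-6.2,"claw":40},
    {"rx":0,"ry":-1.5,"rz":-1.1,"x":5.1,"y":6.6,"z":-9.3,"claw":40},
    {"rx":0,"ry":-2,"rz":-1.5,"x":6.8,"y":8.8,"z":-12.5,"claw":40},
    {"rx":0,"ry":-2.6,"rz":-1.8,"x":8.5,"y":11,"z":-15.6,"claw":40},
    {"rx":0,"ry":-3.1,"rz":-2.2,"x":10.2,"y":13.3,"z":-18.7,"claw":40},
    {"rx":0,"ry":-3.6,"rz":-2.5,"x":11.9,"y":15.5,"z":-21.8,"claw":40},
    {"rx":0,"ry":-4.1,"rz":-2.9,"x":13.6,"y":17.7,"z":-24.9,"claw":40},
  ],
)

```text
time_s: 7.3
tool_pos: [0.5798, -0.0078, 0.027]
ee_rot: [-1.932, -1.163, 0.6]
contact_force: [-1.7, 0.5, 0.4]
opening: 0.468
```

```bash
python3 look.py 6; python3 stray.py 6 .61 -.023;python3 go.py .6135 -.0115 .027 -24 35
```

```text
scene neck 191 [ 0.6113 -0.0256] rms 0.0014
scene body 559 [ 0.6108 -0.0255] rms 0.0011
side neck 135 [ 0.6117 -0.0233] rms 0.0013
side body 149 [ 0.6109 -0.0225] rms 0.0008
t 7.4 pos [ 0.5801 -0.008   0.0271] F [-0.7   0.14 -0.77] op 0.469 q [ 0.55  0.5  -0.96  2.17  1.5   0.8  -0.38]
r [ 0.4 -3.3 -2.3] xyz [ 12.6  18.1 -25.3] rows>= 0.7
```

View pics/both6.png

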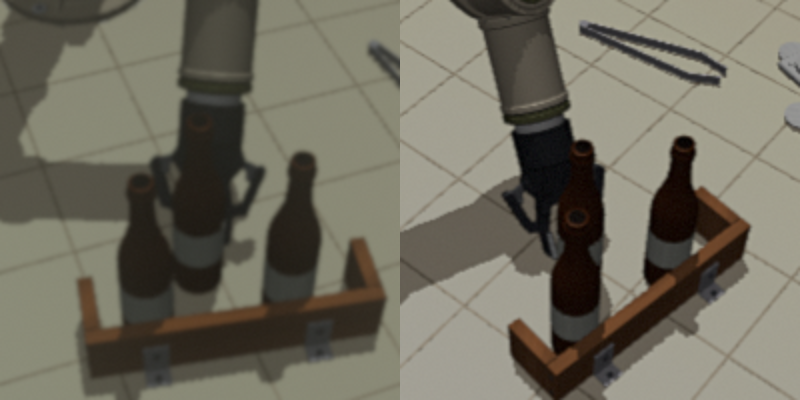

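>>> step_arm(
  moves=[
    {"rx":0,"ry":-0.4,"rz":-0.3,"x":1.6,"y":2.3,"z":-3.2,"claw":40},
    {"rx":0,"ry":-0.8,"rz":-0.6,"x":3.2,"y":4.5,"z":-6.3,"claw":40},
    {"rx":0,"ry":-1.2,"rz":-0.9,"x":4.7,"y":6.8,"z":-9.5,"claw":40},
    {"rx":0,"ry":-1.6,"rz":-1.2,"x":6.3,"y":9,"z":-12.6,"claw":40},
    {"rx":0,"ry":-2,"rz":-1.5,"x":7.9,"y":11.3,"z":-15.8,"claw":40},
    {"rx":0,"ry":-2.5,"rz":-1.8,"x":9.4,"y":13.6,"z":-19,"claw":40},
    {"rx":0,"ry":-2.9,"rz":-2,"x":11,"y":15.8,"z":-22.1,"claw":40},
    {"rx":0,"ry":-3.3,"rz":-2.3,"x":12.6,"y":18.1,"z":-25.3,"claw":40},
  ],
)

```text
time_s: 8.2
tool_pos: [0.6138, -0.0115, 0.027]
ee_rot: [-1.898, -1.234, 0.638]
contact_force: [-1.8, -0.1, 1.0]
opening: 0.465
```

```bash
python3 look.py 7; python3 stray.py 7 .645 -.025;python3 find.py 7; python3 go.py .637 -.0145 .027 -20 35;
python3 - <<'E'
# corral back board: front face from top-surface points
from h import *
for n in("scene","side"):
    d=np.load(f"pics/{n}0.npy");P=cloud(n,d)
    im=cv2.imread(f"pics/{n}0.png");hsv=cv2.cvtColor(im,cv2.COLOR_BGR2HSV);z=P[...,2]
    m=(z>.066)&(z<.074)&(P[...,0]>.4)&(P[...,0]<1)&(np.abs(P[...,1])<.35)&(hsv[...,1]>90)
    Q=P[m][:,:2]
    # board strip: farthest along corral x
    for yaw in(-9,-9.5,-10):
        a=np.radians(yaw);X=Q@[np.cos(a),np.sin(a)];Y=Q@[-np.sin(a),np.cos(a)]
        s=[(np.percentile(X[abs(Y-yc)<.02],[5,50,95]).round(4)) for yc in(0,.09,.18)]
        print(n,yaw,len(Q),'Y',np.percentile(Y,[1,99]).round(3),s)
E
```

```text
scene neck 186 [ 0.6464 -0.0271] rms 0.0013
scene body 567 [ 0.6459 -0.027 ] rms 0.001
side neck 143 [ 0.6465 -0.0249] rms 0.0013
side body 235 [ 0.6461 -0.0238] rms 0.001
scene [ 278   82   78  154 5729] c [ 0.6364 -0.0314] rms 0.0521 zmax 0.27
scene [ 352  156   29   68 1354] c [0.6941 0.0499] rms 0.001 zmax 0.253
side [ 277  100   68  144 4637] c [ 0.6006 -0.0292] rms 0.0538 zmax 0.27
side [354 148  25  59 992] c [0.6928 0.053 ] rms 0.0011 zmax 0.254
t 8.3 pos [ 0.6141 -0.0116  0.0271] F [ 0.31 -0.35  0.78] op 0.47 q [ 0.57  0.54 -0.94  2.11  1.53  0.75 -0.28]
r [ 0.4 -3.2 -2.3] xyz [  6.7  12.9 -17.9] rows>= 0.5
scene -9 1409 Y [-0.068  0.252] [array([0.7112, 0.7195, 0.7273]), array([0.7116, 0.7207, 0.7287]), array([0.7126, 0.721 , 0.7291])]
scene -9.5 1409 Y [-0.063  0.258] [array([0.7112, 0.7195, 0.7268]), array([0.711 , 0.7195, 0.7277]), array([0.711 , 0.7194, 0.7272])]
scene -10 1409 Y [-0.057  0.264] [array([0.7114, 0.7195, 0.727 ]), array([0.7109, 0.7187, 0.7268]), array([0.7093, 0.7182, 0.7258])]
side -9 1212 Y [-0.069  0.254] [array([0.7084, 0.7178, 0.7255]), array([0.7097, 0.7188, 0.7261]), array([0.71  , 0.7187, 0.7264])]
side -9.5 1212 Y [-0.063  0.26 ] [array([0.7085, 0.7176, 0.725 ]), array([0.7094, 0.7183, 0.7251]), array([0.7088, 0.717 , 0.7249])]
side -10 1212 Y [-0.057  0.266] [array([0.7086, 0.7178, 0.725 ]), array([0.708 , 0.7174, 0.7242]), array([0.7073, 0.7159, 0.7232])]
```

View pics/both7.png

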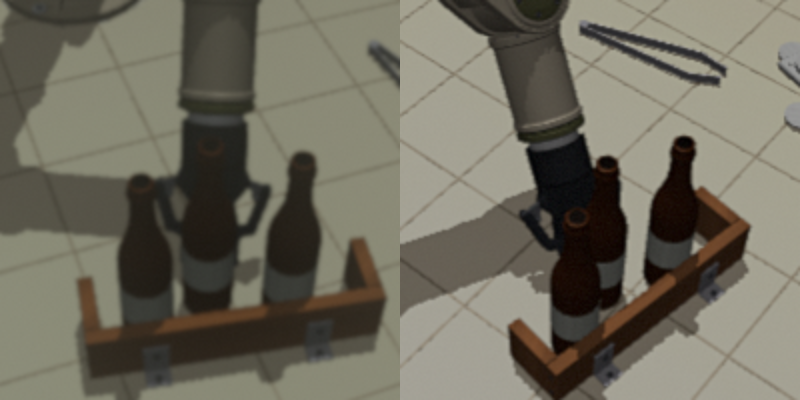

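```bash
python3 go.py .6389 -.0146 .027 -20 35
```

```text
t 8.3 pos [ 0.6141 -0.0116  0.0271] F [ 0.31 -0.35  0.78] op 0.47 q [ 0.57  0.54 -0.94  2.11  1.53  0.75 -0.28]
r [ 0.4 -3.2 -2.3] xyz [  7.4  13.9 -19.4] rows>= 0.5
```

>>> step_arm(
  moves=[
    {"rx":0,"ry":-0.4,"rz":-0.3,"x":0.9,"y":1.7,"z":-2.4,"claw":40},
    {"rx":0,"ry":-0.8,"rz":-0.6,"x":1.8,"y":3.5,"z":-4.9,"claw":40},
    {"rx":0,"ry":-1.2,"rz":-0.9,"x":2.8,"y":5.2,"z":-7.3,"claw":40},
    {"rx":0,"ry":-1.6,"rz":-1.2,"x":3.7,"y":7,"z":-9.7,"claw":40},
    {"rx":0,"ry":-2,"rz":-1.5,"x":4.6,"y":8.7,"z":-12.1,"claw":40},
    {"rx":0,"ry":-2.4,"rz":-1.8,"x":5.5,"y":10.4,"z":-14.6,"claw":40},
    {"rx":0,"ry":-2.8,"rz":-2,"x":6.5,"y":12.2,"z":-17,"claw":40},
    {"rx":0,"ry":-3.2,"rz":-2.3,"x":7.4,"y":13.9,"z":-19.4,"claw":40},
  ],
)

```text
time_s: 9.1
tool_pos: [0.6392, -0.0146, 0.0271]
ee_rot: [-1.862, -1.305, 0.673]
contact_force: [-1.4, -1.5, 0.3]
opening: 0.47
```

```bash
python3 look.py 8; python3 stray.py 8 .672 -.026;python3 stray.py 8 .6935 .051;python3 stray.py 8 .6675 -.104; python3 go.py .6515 -.0166 .027 -18 35
```

```text
scene neck 197 [ 0.6728 -0.0281] rms 0.0012
scene body 622 [ 0.6725 -0.0277] rms 0.0051
side neck 146 [ 0.6722 -0.0257] rms 0.0013
side body 438 [ 0.6728 -0.0245] rms 0.0061
scene neck 195 [0.6944 0.0497] rms 0.0013
scene body 678 [0.6953 0.0499] rms 0.0065
side neck 124 [0.6925 0.0514] rms 0.0015
side body 552 [0.6967 0.0531] rms 0.0074
scene neck 190 [ 0.6686 -0.1057] rms 0.0012
scene body 717 [ 0.6694 -0.1053] rms 0.0079
side neck 151 [ 0.6675 -0.1032] rms 0.0011
side body 575 [ 0.67   -0.1022] rms 0.0075
t 9.2 pos [ 0.6394 -0.0147  0.0271] F [ 0.3   0.58 -0.45] op 0.468 q [ 0.6   0.57 -0.92  2.07  1.55  0.7  -0.18]
r [ 0.4 -1.7 -1.1] xyz [ 2.4  7.1 -9.7] rows>= 0.2
```

View pics/both8.png

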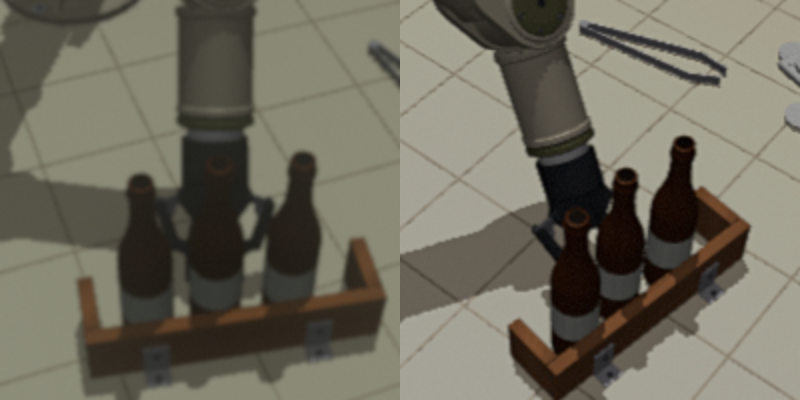

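```bash
python3 go.py .6499 -.0151 .027 -20 35
```

```text
t 9.2 pos [ 0.6394 -0.0147  0.0271] F [ 0.3   0.58 -0.45] op 0.468 q [ 0.6   0.57 -0.92  2.07  1.55  0.7  -0.18]
r [ 0.4 -0.   0.1] xyz [ 3.2  5.9 -8.1] rows>= 0.2
```

>>> step_arm(
  moves=[
    {"rx":0,"ry":0,"rz":0,"x":0.4,"y":0.7,"z":-1,"claw":40},
    {"rx":0,"ry":0,"rz":0,"x":0.8,"y":1.5,"z":-2,"claw":40},
    {"rx":0,"ry":0,"rz":0,"x":1.2,"y":2.2,"z":-3,"claw":40},
    {"rx":0,"ry":0,"rz":0,"x":1.6,"y":2.9,"z":-4,"claw":40},
    {"rx":0,"ry":0,"rz":0,"x":2,"y":3.7,"z":-5,"claw":40},
    {"rx":0,"ry":0,"rz":0,"x":2.4,"y":4.4,"z":-6,"claw":40},
    {"rx":0,"ry":0,"rz":0,"x":2.8,"y":5.1,"z":-7,"claw":40},
    {"rx":0,"ry":0,"rz":0,"x":3.2,"y":5.9,"z":-8.1,"claw":40},
  ],
)

```text
time_s: 10.0
tool_pos: [0.65, -0.0151, 0.027]
ee_rot: [-1.862, -1.305, 0.672]
contact_force: [-2.5, -0.5, 0.9]
opening: 0.471
```

```bash
python3 look.py 9; python3 stray.py 9 .683 -.027|grep neck; python3 go.py .6529 -.0153 .027 -20 35
```

```text
scene neck 195 [ 0.6835 -0.0287] rms 0.0012
side neck 141 [ 0.6827 -0.0263] rms 0.0012
t 10.1 pos [ 0.6501 -0.0152  0.0271] F [-0.33  0.26  0.22] op 0.467 q [ 0.59  0.59 -0.92  2.04  1.54  0.71 -0.16]
r [ 0.4 -0.   0.1] xyz [ 0.8  1.6 -2.1] rows>= 0.1
```

>>> step_arm(
  moves=[
    {"rx":0,"ry":0,"rz":0,"x":0.2,"y":0.3,"z":-0.4,"claw":40},
    {"rx":0,"ry":0,"rz":0,"x":0.3,"y":0.6,"z":-0.8,"claw":40},
    {"rx":0,"ry":0,"rz":0,"x":0.5,"y":0.8,"z":-1.2,"claw":40},
    {"rx":0,"ry":0,"rz":0,"x":0.6,"y":1.1,"z":-1.5,"claw":40},
  ],
)

```text
time_s: 10.5
tool_pos: [0.6518, -0.0152, 0.0269]
ee_rot: [-1.862, -1.304, 0.672]
contact_force: [-5.6, 0.2, 2.1]
opening: 0.468
```

>>> step_arm(
  moves=[
    {"rx":0,"ry":0,"rz":0,"x":0.2,"y":0.3,"z":-0.4,"claw":40},
    {"rx":0,"ry":0,"rz":0,"x":0.3,"y":0.6,"z":-0.8,"claw":40},
  ],
)

```text
time_s: 10.7
tool_pos: [0.6522, -0.0152, 0.0265]
ee_rot: [-1.862, -1.304, 0.673]
contact_force: [-10.0, 0.7, 5.9]
opening: 0.47
```

```bash
python3 look.py 10; for a in ".685 -.027" ".6935 .051" ".6675 -.104"; do python3 stray.py 10 $a;done; python3 go.py .6022 -.007 .027 -20 35; python3 go.py .60 -.0 .20 -20 35
```

```text
scene neck 197 [ 0.685  -0.0287] rms 0.0011
scene body 788 [ 0.6875 -0.028 ] rms 0.0083
side neck 145 [ 0.6842 -0.0261] rms 0.0013
side body 613 [ 0.6887 -0.025 ] rms 0.0075
scene neck 194 [0.6945 0.0497] rms 0.0012
scene body 666 [0.6953 0.05  ] rms 0.0064
side neck 129 [0.6926 0.0514] rms 0.0015
side body 500 [0.6982 0.0539] rms 0.0073
scene neck 197 [ 0.6686 -0.1057] rms 0.0012
scene body 705 [ 0.6695 -0.1054] rms 0.0076
side neck 147 [ 0.6675 -0.1031] rms 0.0012
side body 586 [ 0.6701 -0.1021] rms 0.0077
t 10.8 pos [ 0.6521 -0.0152  0.0265] F [-7.97 -0.48  4.81] op 0.467 q [ 0.59  0.6  -0.92  2.04  1.54  0.71 -0.15]
r [ 0.3 -0.   0. ] xyz [ -9.3 -29.2  40.3] rows>= 1.0
t 10.8 pos [ 0.6521 -0.0152  0.0265] F [-7.97 -0.48  4.81] op 0.467 q [ 0.59  0.6  -0.92  2.04  1.54  0.71 -0.15]
r [ 0.3 -0.   0. ] xyz [  -3.5 -172.9  -56.1] rows>= 3.6
```

View pics/both10.png

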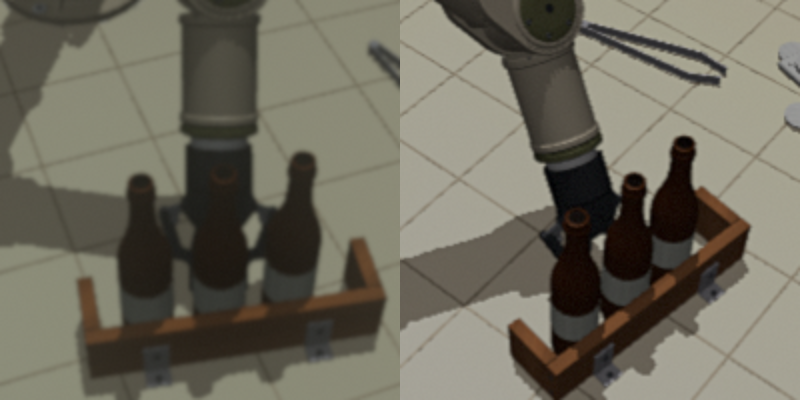

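>>> step_arm(
  moves=[
    {"rx":0,"ry":0,"rz":0,"x":-0.4,"y":-1.2,"z":1.6,"claw":40},
    {"rx":0,"ry":0,"rz":0,"x":-1,"y":-3,"z":4,"claw":40},
    {"rx":0,"ry":0,"rz":0,"x":-2,"y":-6,"z":8,"claw":40},
    {"rx":0,"ry":0,"rz":0,"x":-3.5,"y":-11,"z":15,"claw":40},
    {"rx":0,"ry":0,"rz":0,"x":-5,"y":-16,"z":22,"claw":40},
    {"rx":0,"ry":0,"rz":0,"x":-7,"y":-22,"z":30,"claw":40},
    {"rx":0,"ry":0,"rz":0,"x":-9,"y":-29,"z":40,"claw":40},
    {"rx":0,"ry":0,"rz":0,"x":-9,"y":-29,"z":40,"claw":40},
  ],
)

```text
time_s: 11.6
tool_pos: [0.6007, -0.0062, 0.0267]
ee_rot: [-1.861, -1.304, 0.676]
contact_force: [-0.0, 0.1, -0.3]
opening: 0.466
```

```bash
python3 look.py 11; for a in ".685 -.027" ".6935 .051" ".6675 -.104"; do python3 stray.py 11 $a|grep neck;done; python3 go.py .56 .01 .14 -25 35
```

```text
scene neck 198 [ 0.685  -0.0287] rms 0.0013
side neck 141 [ 0.684  -0.0262] rms 0.0012
scene neck 197 [0.6946 0.0495] rms 0.0012
side neck 135 [0.6925 0.0514] rms 0.0014
scene neck 194 [ 0.6687 -0.1058] rms 0.0012
side neck 142 [ 0.6676 -0.1032] rms 0.0012
t 11.7 pos [ 0.6025 -0.0069  0.0273] F [ 0.21 -0.4   0.34] op 0.471 q [ 0.61  0.52 -0.95  2.16  1.56  0.69 -0.25]
r [0.4 4.1 2.9] xyz [   1.3 -118.4  -28. ] rows>= 2.4
```

View pics/both11.png

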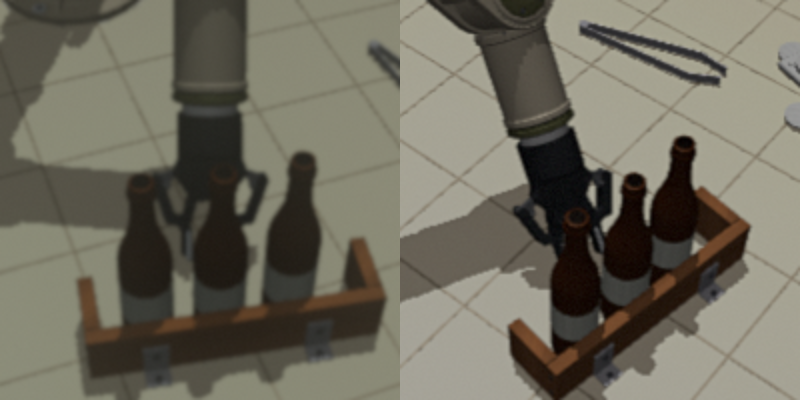

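>>> step_arm(
  moves=[
    {"rx":0,"ry":0,"rz":0,"x":0,"y":-30,"z":0,"claw":40},
    {"rx":0,"ry":0,"rz":0,"x":0,"y":-60,"z":0,"claw":40},
    {"rx":0,"ry":0,"rz":0,"x":0,"y":-60,"z":0,"claw":40},
    {"rx":0,"ry":0,"rz":0,"x":0,"y":-60,"z":0,"claw":40},
  ],
)

```text
time_s: 12.1
tool_pos: [0.5707, 0.0044, 0.077]
ee_rot: [-1.865, -1.304, 0.672]
contact_force: [1.5, 0.2, 1.0]
opening: 0.463
```

```bash
python3 look.py 12; for a in ".685 -.027" ".6935 .051" ".6675 -.104"; do python3 stray.py 12 $a|grep neck;done; python3 find.py 12; python3 - <<'E'
from h import *
from workcell import robot
print(robot.state()['dq'].round(3),robot.state()['contact_force'].round(2))
for n in("scene","side"):
    a=cv2.imread(f"pics/{n}0.png").astype(int);b=cv2.imread(f"pics/{n}12.png").astype(int)
    bx={'scene':[(130,175,180,240),(460,100,470,160)],'side':[(140,245,215,310),(325,90,400,125)]}[n]
    for x0,y0,x1,y1 in bx: print(n,np.abs(a-b)[y0:y1,x0:x1].mean().round(2))
E
```

```text
scene neck 197 [ 0.6851 -0.0288] rms 0.0011
side neck 147 [ 0.684  -0.0261] rms 0.0011
scene neck 192 [0.6947 0.0495] rms 0.0013
side neck 124 [0.6926 0.0514] rms 0.0015
scene neck 199 [ 0.6687 -0.1057] rms 0.0013
side neck 149 [ 0.6675 -0.1031] rms 0.0012
scene [ 295   78   60  154 4350] c [ 0.6654 -0.0276] rms 0.065 zmax 0.27
scene [ 352  156   29   68 1357] c [0.694  0.0498] rms 0.001 zmax 0.253
scene [ 278  167   29   69 1369] c [ 0.668  -0.1056] rms 0.001 zmax 0.252
side [ 269   97   61   94 2633] c [0.5512 0.0107] rms 0.0126 zmax 0.27
side [ 331  148   48   78 2029] c [ 0.6982 -0.0058] rms 0.0158 zmax 0.254
side [ 305  184   26   60 1097] c [ 0.6671 -0.1025] rms 0.0009 zmax 0.254
[-0.005  0.014  0.003  0.004 -0.007 -0.002  0.005] [ 0.09 -0.38  0.23]
scene 4.1
scene 23.7
side 6.61
side 19.62
```

View pics/side12.png

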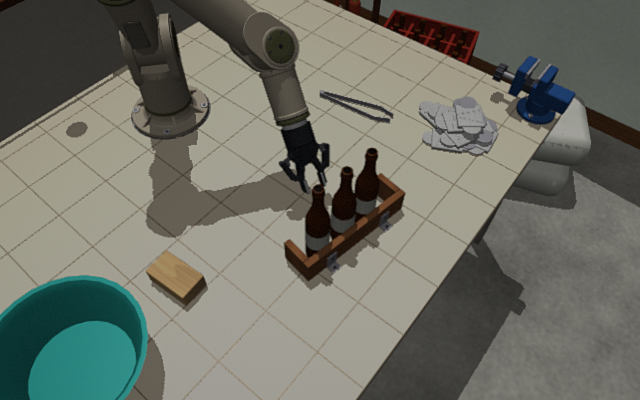

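The stray bottle stands upright in the gap, and its neighbours are where they were. In the side view the tongs (320–392, 93–119) and the block (147–206, 250–303) have not moved. The hand is clear, so I'll hand in.

```bash
python3 -c "
from workcell import workorder,robot
print(workorder.close_job(), robot.state()['time_s'])"
```

```text
the job is handed in; nothing more can be done
the job is handed in; nothing more can be done
```

The stray bottle is standing upright in the gap, back against the board, and the job was handed in at about 12 s of the 58 s allowed.

I pushed it with the half-open fingertips cradling it from behind, about 27 mm above the tiles. It went in slow steps of about 4 mm per row, then about 0.5 mm per row at the end. It was never gripped or lifted.

**Last checks, with the hand withdrawn:**
- **Stray bottle:** it is at about (0.685, −0.027) m, 1 mm or less short of where I measured the board to be. That is within the 2 mm calibration error, and the two cameras differ by up to 3 mm. The stronger evidence is that the push force rose from about 2 N to 10 N as it met the board. It did not move when I let go.
- **Left and right bottles:** unchanged to within about 1 mm, with the stray centred between them.
- **Block and tongs:** at the same pixels by eye. A before-and-after picture difference was not conclusive, because it also picks up the arm's moving shadow, most strongly around the tongs.

**Setbacks:** my first approach, straight from behind with a 40° tilt, ran into joint limits. I came in at an angle instead and turned the tool as the bottle moved. One move call was also refused for missing values. Neither disturbed anything.

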